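# Screw the filler cap home on the polisher's water tank

## Robot

A 6-joint arm with a two-finger parallel gripper is mounted at the origin on the work surface. World frame = base frame: x ahead of the robot, y to its left, z up, the work surface at z = 0. Lengths are in m, angles in rad, forces in N, time in s.
With the tool pointing down it reaches from about 0.225 to 0.875 m from the base axis. Payload 3.4 kg.
Tool frame: the origin (TCP) lies at the very end of the fingers, on their centre line; the grasp point (between the pads) lies 19 mm behind it; z points along the fingers, y is the line along which they close (so a half turn about z gives the same grasp; the last joint's range is limited). The gripper opens to 85 mm and grips with 20 to 120 N. Pads are 22 mm wide; open, the fingers measure 114 mm over their backs; the gripper's body (76 mm by 85 mm) begins 54 mm behind the grasp point. The pads swing forward as they close: fully open they stand 13 mm farther back than shut.
Start: joints at [1.081, 0.276, 1.505, -0, 1.361, -0.121], TCP at [0.207, 0.536, 0.201] pointing down, gripper open.
Joint ranges: [-2.89, 2.89], [-0.75, 2.08], [0.22, 2.7], [-1.18, 4.32], [0.11, 2.71], [-2.7, 2.7]. Speed limits (rad/s): [2.57, 2.57, 3.14, 3.14, 3.14, 3.14].

## Interface

Orientations are given as a unit quaternion [w, x, y, z].
In Python, from rig import manip, get_image, camera_info gives the robot as it stands. The module is installed in compiled form; this text tells all that it offers.
- The arm moves only by the shell command python3 -m crank 'ROWS' [FORCE]. ROWS is a JSON object of lists of equal length, an entry for each row: "translation": the shift along the tool's x, y, z in mm, a list of three; "roll": the turn about the tool's z in rad; "fingers": the opening, from 0 (shut) to 1 (fully open). A call has 1 to 8 rows; each row shifts and turns the commanded pose from where the row before left it, along the tool's axes as they then stand; what a row does not reach is not made up. A row lasts 1/10 s, in which the tool goes at most 50 mm and 8.59 degrees, less where a joint would pass 70% of its speed; a pose out of reach is approached as far as the arm can. A call is refused whole if a number of a shift passes 50 or a number of a turn 0.15, either way. A call with a gripper value outside its range is refused whole. The fingers move at their own pace and stop on an object; FORCE is the grip in N (left out, the last holds). Time passes only in rows, so rows that do not move let the fingers close. It gives the time, the measured TCP pose, the force, the opening and the grip force at its end, in the units of the state.
- manip.get_state(): the state, without advancing time (a new reading comes with each control period).
- get_image(name): name is "side" or "top"; returns the picture (420x560x3 uint8, blue, green, red); there is no depth.
- camera_info(name): a dict with "mtx" (3x3 intrinsics, pixels), "D" ([k1, k2, p1, p2, k3] as OpenCV has them; the pictures are not rectified), "rvec" (rotation vector, rad) and "tvec" (3), from world to camera coordinates, as OpenCV has them. Camera axes: x right, y down, z forward; pixel columns grow to the right and rows downward; lengths in m; the calibration is good to about 2 mm. A picture is of the moment at which its call begins. camera_info takes no time and is no camera call.
- manip.sign_off(): hands the job in; it is judged then, once.
The state is a dict: "clock": time; "qpos": joint angles; "qd": joint speeds; "effort": joint torques, N m; "position": TCP position; "ee_rot": TCP orientation; "contact_force": force on the tool from outside, world axes, zero at the start; "moment": the same for the moment, N m; "width": finger opening in m; "gripper_force": force on a finger pad.
Only numpy, scipy, OpenCV 4.12 (cv2) and the standard library are available. Lean on these libraries where they do the work, as an engineer would, in place of code of your own. Each camera call takes 0.05 s, during which the arm holds its last target. There are 200 camera calls.

## Task

Close the wet polisher's water tank: pick up the loose black filler cap, set it on the tank's neck, and screw it clockwise until it is fully home, then let go of it. Feel for the thread and do not force it, and leave the other things on the bench where they are.

Things in the scene. Friction and masses are not known exactly. Their poses are not given: they have to be found in the camera images.
- cap: The loose round black filler cap, 77 mm across, 77 mm high, 0.14 kg, upright on the bench, open side down: a ribbed hollow skirt closed by a disc (disc top 47 mm above the skirt's lower rim), on the disc an upright grip bar 54 mm long, 16 mm thick, 30 mm tall. Origin: centre of the skirt's lower rim, on the bench; z up along its axis, x along the bar, so it is gripped across y.
- cap_lugs (a point): Point on the cap's axis 14 mm above its lower rim, axes as the cap's. At this height four round lugs 5 mm thick stick inward from the skirt, at +x, +y, -x and -y, leaving a 50 mm bore. A quarter turn of the cap makes no difference to the fit.
- tank: The fixed grey water tank, a box 200 x 150 x 92 mm with a low carrying handle (top 124 mm above the bench) at its +x end. Origin: centre of its underside; z up. A round aluminium neck stands upright on a dark collar whose top is 100 mm above the bench, 30 mm from the tank's centre towards its -x end.
- neck (a point): Foot of the neck: point on its axis on the collar's top, 100 mm above the bench; z up. Neck 44 mm high, core 47 mm across, its top 8 mm tapered to centre the cap; thread crests 60 mm across. Four equal thread starts a quarter turn apart; how they are turned about the axis differs every time and is NOT told by the axes of tank or neck.
- neck_tops (a point): Point on the neck's axis 32 mm above its foot: level of the flat thread tops. Lugs resting there: cap rim 20.5 mm above the foot (24.5 mm if on one of the four stops, 8 degrees wide, 4 mm proud of the tops). From there clockwise turning (seen from above) jams on the stops; anticlockwise under a light press (about 3 to 8 N) the lugs drop 10 mm into the starts within 1.4 rad.
- neck_start (a point): Point on the neck's axis 22 mm above its foot: level of the floor of the open thread starts. Lugs resting there: cap rim 10.5 mm above the foot. A start is about 0.3 rad of free turn wide; turning farther anticlockwise jams against a stop. From here 0.9 to 1.3 rad clockwise takes the cap evenly down 6 mm of thread (1.5 mm of play up and down).
- neck_home (a point): Point on the neck's axis 4.5 mm above its foot: where the centre of the cap's lower rim lies when the cap is fully home, its lugs against the hard stop at the thread's end; turning farther clockwise jams. The stops are rigid, so resistance climbs within a few hundredths of a radian; 0.3 to 1 N m there is firm. Over 90 N, summed over the four lugs (some 2 N m at any stop), is forcing the thread.
- chisel: bystander: flat steel stone chisel, 190 mm long, 17 mm high, lying beside the cap; origin mid-length on the bench
- offcut: bystander: small stone offcut 70 x 50 x 32 mm lying beside the cap; origin under its centre
- brush: bystander: dust brush lying near the robot; origin under it
- hammer: bystander: hammer lying at the far side; origin under it
- bottle: bystander: clear drink bottle, 66 mm across, 200 mm high, at the left; origin under its centre
- cup: bystander: steel cup, 72 mm across, 70 mm high, at the right; origin under its centre
- rubbing_block: bystander: brick-like rubbing block 110 x 50 x 30 mm lying between tank and cap; origin under its centre
Mind the look-alikes: they are no part of the job. What is shaped like the cap but pink or purple is not meant.

How it is judged:
On the way:
1. the cap has been set on the tank's neck (horizontal distance between cap and neck below 0.006 m and z of cap in the frame of neck below 0.03 m), for 0.1 s.
At the end, for the whole second after the job is handed in: The cap is screwed home on the neck: its rim within 1.5 mm of the 4.5 mm fully-home height above the neck's foot, on the neck's axis within 4 mm, upright within 0.06 rad, at rest and released (z of cap in the frame of neck below 0.006 m and horizontal distance between cap and neck below 0.004 m and angle between cap's own z axis and vertical below 0.06 rad and linear speed of cap below 0.01 m/s and angular speed of cap below 0.1 rad/s); the robot touches nothing.
It fails at once if the thread was forced: more than 90 N in all between cap and tank (contact force between cap and tank above 90 N).
It fails at once if a bystander was moved by more than 30 mm (distance of any of chisel, offcut, brush, hammer, bottle, cup, rubbing_block from where it was at the start of the episode above 0.03 m).
It also fails if it takes over 67 s, if anything falls off the work surface, if the arm or the gripper's body presses on something with over 40 N, if the wrist force passes 120 N, or if a joint passes its speed limit or range.

## Working session

There is one attempt and no reset: what is moved stays moved. The work goes in short steps, Python scripts to look and compute and a shell command to move; the robot and the scene stay as the last step left them, time stands still between calls to the robot, and variables do not carry over. Pictures are saved under pics/ and viewed, at most 10 in all, crops included, and the job is handed in when it is done.

```bash
mkdir -p pics
python3 - <<'E'
from rig import manip,get_image,camera_info
import cv2
for n in("top","side"):
    cv2.imwrite(f"pics/{n}0.png",get_image(n)); c=camera_info(n); print(n,c)
s=manip.get_state();print(s)
E
```

```text
top {'mtx': array([[544.89265495,   0.        , 278.30137691],
       [  0.        , 544.89265495, 207.88626915],
       [  0.        ,   0.        ,   1.        ]]), 'D': array([-0.20431341,  0.        ,  0.        ,  0.        ,  0.        ]), 'rvec': array([ 2.01613919, -2.21667025,  0.21993008]), 'tvec': array([0.04597272, 0.60757428, 1.39133255])}
side {'mtx': array([[463.32550448,   0.        , 272.30078534],
       [  0.        , 463.32550448, 211.63307568],
       [  0.        ,   0.        ,   1.        ]]), 'D': array([0.04216023, 0.        , 0.        , 0.        , 0.        ]), 'rvec': array([ 2.16769932, -0.23346361,  0.11734807]), 'tvec': array([-0.58414776,  0.15650628,  1.14201007])}
{'clock': 0.1, 'qpos': array([ 1.08100476e+00,  2.76566971e-01,  1.50600013e+00, -4.92478225e-05,
        1.36072831e+00, -1.21014582e-01]), 'qd': array([-4.82390593e-04, -1.21992711e-03, -4.86582619e-03, -5.87280595e-04,
       -6.01702224e-04, -7.01145053e-05]), 'effort': array([ 8.92915796e-04, -4.17702234e+01, -2.46403545e+01, -4.54063820e-04,
        5.77384169e-03, -1.80092758e-05]), 'position': array([0.20705352, 0.53586076, 0.19980874]), 'ee_rot': array([-2.33026245e-04,  1.83340292e-01,  9.83049140e-01, -8.19220814e-04]), 'contact_force': array([-0.25923867, -0.11506684, -0.02982091]), 'moment': array([ 0.02231519,  0.01890385, -0.04695514]), 'gripper_force': 0.0, 'width': 0.08538242229453674}
```

View pics/top0.png

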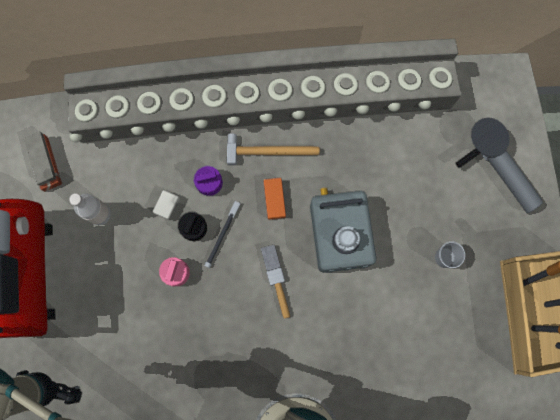

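View pics/side0.png

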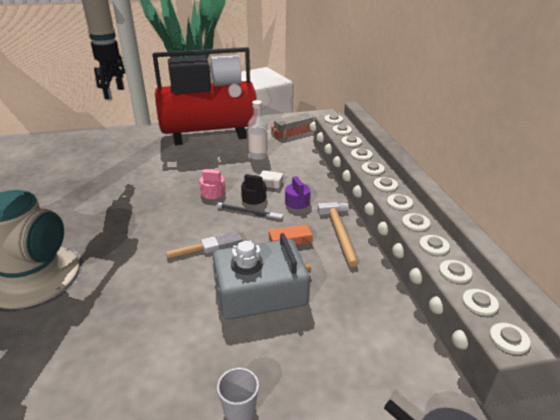

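The top view shows the cap at about (193,226) and the neck at (347,238). In the side view the cap is at about (254,190) and the neck at (246,252). I'll zoom in and measure.

```bash
cat > h.py <<'E'
import numpy as np,cv2
from rig import manip,get_image,camera_info
def cam(n):
    c=camera_info(n);R=cv2.Rodrigues(c["rvec"])[0];return c,R,-R.T@np.array(c["tvec"])
def ray(n,p):
    c,R,o=cam(n);u=cv2.undistortPoints(np.array([[p]],float),c["mtx"],c["D"])[0,0]
    d=R.T@np.array([u[0],u[1],1]);return o,d/np.linalg.norm(d)
def plane(n,p,z):
    o,d=ray(n,p);return (o+d*(z-o[2])/d[2])
def two(p,q):
    o1,d1=ray("top",p);o2,d2=ray("side",q)
    t=np.linalg.lstsq(np.c_[d1,-d2],o2-o1,rcond=None)[0]
    a,b=o1+d1*t[0],o2+d2*t[1];return (a+b)/2,np.linalg.norm(a-b)
def px(n,P):
    c=camera_info(n);return cv2.projectPoints(np.array([P],float),c["rvec"],c["tvec"],c["mtx"],c["D"])[0][0,0]
E
python3 - <<'E'
from h import *
t=cv2.imread("pics/top0.png");s=cv2.imread("pics/side0.png")
def crop(i,x,y,r=25):return cv2.resize(i[y-r:y+r,x-r:x+r],(400,300) if 0 else (300,300),interpolation=cv2.INTER_CUBIC)
cv2.imwrite("pics/c0.png",np.vstack([np.hstack([crop(t,193,226),crop(t,347,238)]),np.hstack([crop(s,254,190),crop(s,246,255)])]))
print("cap approx",plane("top",(193,226),.05),"neck",plane("top",(347,238),.144))
print(cam("top")[2],cam("side")[2])
E
```

```text
cap approx [0.58379587 0.22074915 0.05      ] neck [ 0.49996203 -0.17351251  0.144     ]
[0.32067177 0.01124386 1.48462434] [ 0.39437449 -0.95347782  0.7779837 ]
```

View pics/c0.png

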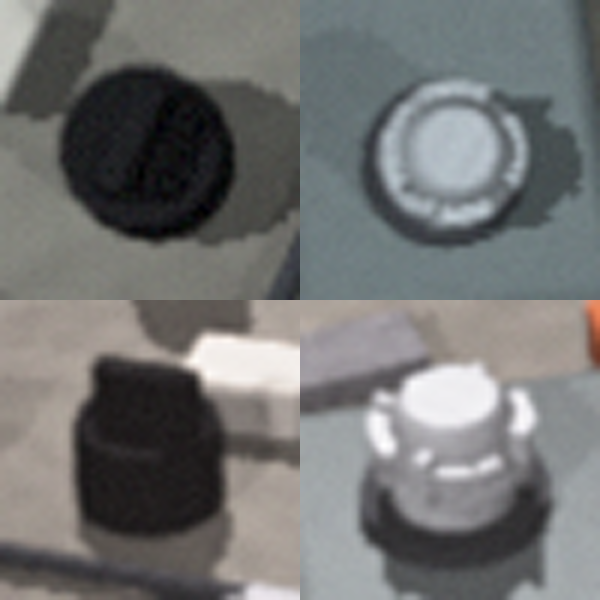

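The crop shows the cap with its bar slanting, and the neck's tip disc. I'll now do the masks, with a contrast-stretched look at the bar.

Run:
```python
from h import *
t=cv2.imread("pics/top0.png");s=cv2.imread("pics/side0.png")
g=cv2.cvtColor(t,6);gs=cv2.cvtColor(s,6)
def blob(m,seed):
    n,l,st,c=cv2.connectedComponentsWithStats(m.astype(np.uint8));k=l[seed[1],seed[0]];return l==k,st[k],c[k]
m,st,c=blob(g<50,(193,226));print("top cap",st,c,plane("top",c,.024))
m2,st2,c2=blob(gs<50,(254,193));print("side cap",st2,c2,two(c,c2))
for thr in(150,165,180):
    m3,st3,c3=blob(g>thr,(347,238));print(thr,st3,c3,plane("top",c3,.144))
    m4,st4,c4=blob(gs>thr+35,(246,244));print(st4,c4,plane("side",c4,.144))
a=plane("side",(245.2,174.7),.077);b=plane("side",(262,177),.077);print("bar side",a,b,np.arctan2(*(b-a)[1::-1]),np.linalg.norm(b-a))
a=plane("top",(193-25+125/6,226-25+185/6),.077)
e=np.clip((g[201:251,168:218].astype(float)-10)*6,0,255).astype(np.uint8)
e2=np.clip((gs[165:215,229:279].astype(float)-10)*6,0,255).astype(np.uint8)
e3=g[213:263,322:372]
cv2.imwrite("pics/c1.png",np.hstack([cv2.resize(x,(400,400),interpolation=2) for x in(e,e2)]))
```

```text
top cap [178 213  29  28 639] [192.40688576 226.34898279] [0.58775075 0.22624023 0.024     ]
side cap [242 175  24  29 578] [253.19204152 190.11591696] (array([0.58695071, 0.22548692, 0.02909494]), np.float64(0.00025922639805631863))
150 [340 231  15  14 166] [347.07228916 237.45180723] [ 0.50131546 -0.17385367  0.144     ]
[234 240  20  12 150] [245.21333333 245.81333333] [ 0.5002183  -0.17508645  0.144     ]
165 [341 231  14  13 143] [347.36363636 237.33566434] [ 0.50153477 -0.17461483  0.144     ]
[238 241  16  11 133] [245.52631579 245.69172932] [ 0.50094978 -0.17482028  0.144     ]
180 [342 232  12  12 115] [347.51304348 237.4       ] [ 0.50133727 -0.1749688   0.144     ]
[238 241  16  10 122] [245.43442623 245.54918033] [ 0.50083575 -0.1742931   0.144     ]
bar side [0.5668355  0.24069264 0.077     ] [0.61336132 0.21652317 0.077     ] -0.47911387473975914 0.052429148837082745
```

View pics/c1.png

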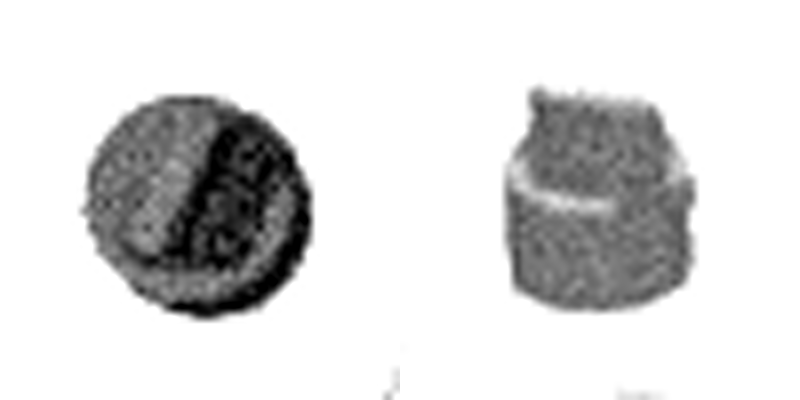

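Cap at about (0.587, 0.224), heading about -0.45. Neck at (0.501, -0.1745). Both sizes check out. Next is the approach above the cap.

```bash
python3 -m crank '{"translation":[[-35,-11,0],[-45,-15,0],[-45,-15,0],[-45,-15,0],[-45,-15,0],[-45,-15,0],[-45,-15,0],[-45,-15,0]],"roll":[0,0,0,0,0,0,0,0],"fingers":[0.7,0.7,0.7,0.7,0.7,0.7,0.7,0.7]}' 40 
python3 -m crank '{"translation":[[-45,-15,10],[-45,-15,20],[-28,-8,20],[0,0,20],[0,0,0],[0,0,0]],"roll":[0,0,0,0,0.08,0],"fingers":[0.7,0.7,0.7,0.7,0.7,0.7]}'
python3 - <<'E'
from h import *
from scipy.spatial.transform import Rotation as Ro
s=manip.get_state();R=Ro.from_quat(s["ee_rot"],scalar_first=True).as_matrix();print(R.round(3),s["position"],s["qpos"])
t=get_image("top");g=cv2.cvtColor(t,6)
d=[plane("top",(168+x/8,201+y/8),.077) for x,y in((170,250),(215,125))];v=d[1]-d[0];print(d,np.arctan2(v[1],v[0]))
print("to cap in tool",R.T@(np.array([.587,.224,.051])-s["position"])*1000)
i=get_image("side");cv2.imwrite("pics/s1.png",np.hstack([cv2.resize(x,(400,400),interpolation=2) for x in(i[130:230,200:300],t[180:280,140:240])]))
E
```

```text
clock: 0.9
position: [0.4929, 0.3004, 0.2003]
ee_rot: [-0.0, 0.183, 0.983, -0.0]
contact_force: [1.3, 1.7, 0.3]
width: 0.06
gripper_force: 0.0
clock: 1.5
position: [0.5867, 0.2243, 0.1296]
ee_rot: [-0.001, 0.223, 0.975, -0.001]
contact_force: [1.0, 0.9, 0.4]
width: 0.0598
gripper_force: 0.0
[[-0.901  0.435 -0.003]
 [ 0.435  0.901 -0.001]
 [ 0.002 -0.002 -1.   ]] [0.58670475 0.2242543  0.12960675] [ 2.54288856e-01  4.00828876e-01  1.49519028e+00  1.41455212e-04
  1.24854312e+00 -8.67016470e-01]
[array([0.56312984, 0.2278229 , 0.077     ]), array([0.60345051, 0.21020006, 0.077     ])] -0.412047102813451
to cap in tool [-5.61205845e-01  4.22842403e-02  7.86056977e+01]
```

View pics/s1.png

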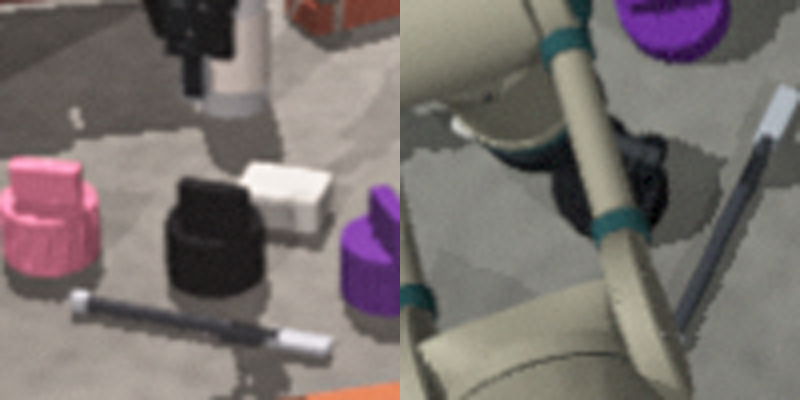

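The fingers hang over the black cap's bar, with nothing near them. I'll descend and grip.

```bash
python3 -m crank '{"translation":[[0,0,25],[0,0,25],[0,0,18],[0,0,7.5],[0,0,0],[0,0,0]],"roll":[0,0,0,0,0,0],"fingers":[0.7,0.7,0.7,0.7,0.7,0.7]}' 60
python3 -m crank '{"translation":[[0,0,0],[0,0,0],[0,0,0],[0,0,0],[0,0,0],[0,0,0],[0,0,0],[0,0,0]],"roll":[0,0,0,0,0,0,0,0],"fingers":[0,0,0,0,0,0,0,0]}' 60
python3 -m crank '{"translation":[[0,0,-20],[0,0,-40],[0,0,-45],[0,0,-45],[0,0,-20],[0,0,0],[0,0,0]],"roll":[0,0,0,0,0,0,0],"fingers":[0,0,0,0,0,0,0]}' 60
python3 - <<'E'
from h import *
from scipy.spatial.transform import Rotation as Ro
s=manip.get_state();R=Ro.from_quat(s["ee_rot"],scalar_first=True).as_matrix();p=s["position"]
print(R.round(3),p,s["qpos"])
i=get_image("side");g=cv2.cvtColor(i,6)
print("to neck",R.T@(np.array([.501,-.1745,p[2]])-p)*1000)
u,v=px("side",p).astype(int);print(u,v);cv2.imwrite("pics/s2.png",cv2.resize(i[max(v-40,0):v+60,u-50:u+50],(500,500),interpolation=2))
E
```

```text
clock: 2.2
position: [0.5881, 0.2253, 0.0568]
ee_rot: [0.001, 0.222, 0.975, 0.001]
contact_force: [0.2, -0.3, 1.2]
width: 0.06
gripper_force: 0.0
clock: 3.0
position: [0.5873, 0.2249, 0.0557]
ee_rot: [-0.0, 0.223, 0.975, 0.0]
contact_force: [-0.6, -0.4, -1.1]
width: 0.0006
gripper_force: 0.0
clock: 3.7
position: [0.5869, 0.2248, 0.2253]
ee_rot: [-0.0, 0.222, 0.975, -0.0]
contact_force: [-0.6, -0.2, -1.2]
width: -0.0003
gripper_force: 0.0
[[-0.901  0.434 -0.   ]
 [ 0.434  0.901  0.   ]
 [ 0.    -0.    -1.   ]] [0.58690758 0.22480316 0.22530315] [ 2.55074723e-01  3.45875318e-01  1.34085594e+00  1.07885306e-04
  1.45518475e+00 -8.66984991e-01]
to neck [-9.58312982e+01 -3.97038396e+02  2.03750110e-02]
251 130
```

View pics/s2.png

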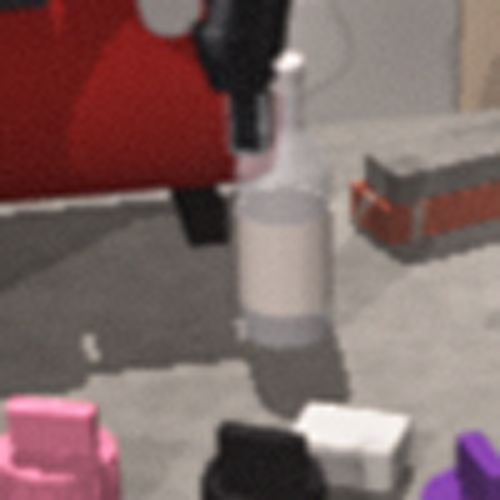

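The grasp closed on air: the fingers are empty and the cap still stands on the bench. In the side view the finger tip shows at about (251,120), while the reported TCP projects to (251,130). I'll check this numerically.

Run:
```python
from h import *
i=get_image("side");t=get_image("top");g=cv2.cvtColor(i,6);gt=cv2.cvtColor(t,6)
s=manip.get_state();p=s["position"];print(p)
def blob(g,thr,seed):
    n,l,st,c=cv2.connectedComponentsWithStats((g<thr).astype(np.uint8));k=l[seed[1],seed[0]];return st[k],c[k]
print("cap now",blob(g,50,(254,193)),"was 253.19 190.12")
print("top cap",blob(gt,50,(188,230)))
print("proj tcp",px("side",p),"tcp-19",px("side",p+[0,0,.019]),"gripper z+.1",px("side",p+[0,0,.1]),"bar top",px("side",[.587,.2245,.077]), "rim",px("side",[.587,.2245,0]),"tcp in s1",px("side",[.5867,.2243,.1296]))
print(g[112:134,242:262])
```

```text
[0.58613424 0.22456822 0.22342712]
cap now (array([242, 175,  24,  29, 579], dtype=int32), array([253.17271157, 190.06044905])) was 253.19 190.12
top cap (array([     0,      0,    560,    420, 227223], dtype=int32), array([285.57104695, 207.50908139]))
proj tcp [251.01815032 131.30037676] tcp-19 [250.81050023 124.96867647] gripper z+.1 [249.87919544  96.67851431] bar top [252.7879872  176.64386665] rim [253.48058299 198.32446959] tcp in s1 [252.19705744 161.05346746]
[[ 57  57  56  70  74  46  30  29  28  39  69  93  88 105 125 141 155 148
  137 138]
 [ 51  54  57  69  75  49  34  30  31  40  75 103  91 100 128 141 154 144
  137 133]
 [ 54  55  53  69  77  52  34  30  27  34  67  98  87  95 124 141 153 147
  135 134]
 [ 52  51  54  70  79  54  35  31  26  33  71 102  84  94 128 147 159 154
  142 136]
 [ 54  54  52  68  69  52  35  30  29  34  64  96  84  94 136 159 166 163
  152 150]
 [ 50  48  53  60  66  49  33  27  27  34  71 109  95 105 150 172 176 171
  165 162]
 [ 50  47  51  53  63  53  35  26  25  31  61 102 101 113 157 182 182 173
  167 164]
 [ 52  48  48  56  67  72  49  3
[... 543 characters left out ...]
 183 177
  174 170]
 [ 35  37  47  74  82  91 114 136 145 156 170 185 189 192 189 182 179 174
  172 170]
 [ 25  35  84 136 150 140 139 152 160 167 173 183 189 184 170 165 166 159
  165 172]
 [ 24  29  68 120 135 115 123 151 159 157 157 161 164 163 157 154 153 153
  152 152]
 [ 19  24  32  64  86  90 119 154 153 150 151 155 158 155 154 154 153 151
  148 149]
 [ 23  21  20  35  60  92 135 159 151 149 150 153 155 157 154 155 152 149
  149 148]
 [ 24  19  25  32  59  97 132 149 148 149 152 155 157 158 155 155 154 153
  147 147]
 [ 22  24  26  32  57  99 138 149 148 150 151 155 157 158 155 154 156 151
  151 148]
 [ 28  25  24  31  51  90 125 152 157 158 154 155 156 158 157 154 150 152
  151 146]]
```

Run:
```python
from h import *
i=get_image("side");s0=cv2.imread("pics/side0.png");t=get_image("top");t0=cv2.imread("pics/top0.png")
d=cv2.absdiff(i,s0).max(2)
print(d[104:138,238:266])
p=manip.get_state()["position"];print(p,px("top",p))
np.save("d.npy",d)
ys,xs=np.where(d>30);k=(abs(xs-251)<40);
for r in range(60,140,5): 
    c=np.where(d[r]>30)[0];c=c[(c>200)&(c<310)];print(r,c.min() if len(c) else None,c.max() if len(c) else None)
cv2.imwrite("pics/s3.png",np.hstack([cv2.resize(x,(400,533),interpolation=2) for x in (i[20:140,206:296],s0[20:140,206:296])]))
```

```text
[[  3   2  18  55  96 110 109 104 103 105 103 103 100 103 106 130 148 121
   51   1   6   5   1   6  13  10   5   2]
 [  4   8   2  21  81 103 106  98 101 100 100  96 103  98 110 128 139 111
   52   5   8   1   4   8  19  18  16   8]
 [  2   4   1  16  63 100 103  98  94  97  94 100  96  99 106 129 123  79
   27   1   1   3   6  12  23  24  19  19]
 [  2   4   2  10  48  88 101 100  97  92  94  95  97  99  98 112  96  43
    5   4   2   3   8  13  19  23  20  26]
 [  3   3   2   6  27  59  72  77  83  92  93  93  95  96  90  89  79  34
    6   7   8   9   9  17  23  20  22  19]
 [  3   3   6   7   4  24  26  32  49  89 103  96  90  89  77  67  68  33
    3   4   8  12  11  14  19  22  22  21]
 [  1   1   5   1   8   3   6  25  41  71  96  90  90  82  52  45  55  29
    3   7   6   9   8  14  20  22  25  20]
 [  4   4   0   2   5   3   3  19  36  65  94  87  89  80  57  38  53  33
    6   6   8   9  11  14  22  21  17  23]
 [  3   3   1   3   4   3   3  17  29  64  90  87  85  75  46  31  48  32
    4   7   7  10  10  12  23  21  22  21]
 [  2   2   6   6   3   2   6  18  31  60  83  
[... 2431 characters left out ...]
   4   3   3   4   4   4   3   4   4   2   2   1   1
    4   2   3   1   1   1   2   4   2   3]
 [  4   7   2   1   6   1   3   7   2   3   4   3   3   3   1   1   3   2
    1   1   2   3   2   3   3   2   4   3]
 [  2   2   2   2   4   4   4   2   2   2   2   4   1   2   2   4   2   2
    1   1   2   1   3   1   1   2   1   2]
 [  5   3   2   3   1   2   3   8   3   3   5   3   3   2   2   3   2   0
    0   1   2   1   4   4   3   2   3   2]]
[0.58647827 0.22464592 0.22383934] [179.90076824 212.82652389]
60 212 263
65 212 263
70 213 263
75 225 263
80 241 257
85 231 260
90 224 259
95 219 258
100 201 258
105 203 256
110 206 254
115 246 254
120 246 254
125 None None
130 None None
135 None None
```

View pics/s3.png

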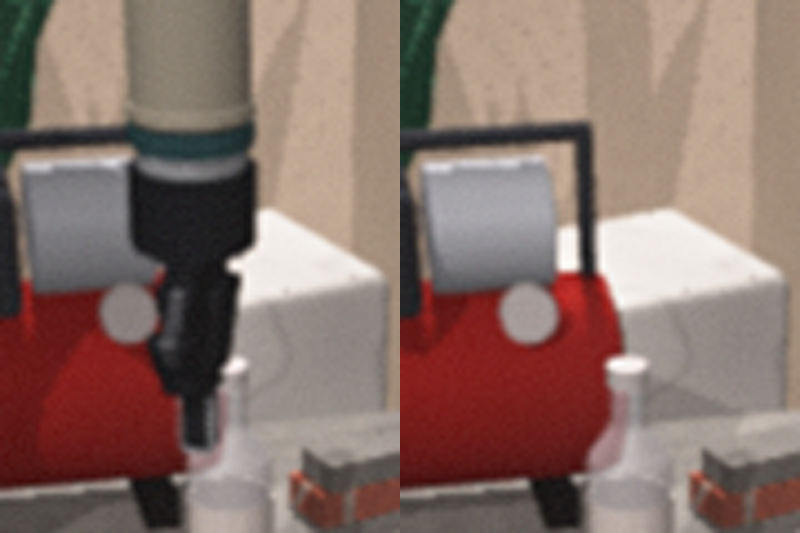

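The finger tip ends at row 121, about 30 mm above the reported TCP. The start images can serve as a second check: where the tips were against the start TCP.

Run:
```python
from h import *
i=get_image("side");s0=cv2.imread("pics/side0.png");t=get_image("top");t0=cv2.imread("pics/top0.png")
P=np.array([.20705,.53586,.1998])
print("start tcp proj",px("side",P),px("top",P),px("top",P+[0,0,.1]))
d=cv2.absdiff(i,s0).max(2);dt=cv2.absdiff(t,t0).max(2)
for r in range(76,112,2):
    c=np.where(d[r,60:180]>30)[0]+60;print(r,c.min() if len(c) else '',c.max() if len(c) else '')
cv2.imwrite("pics/s4.png",np.hstack([cv2.resize(x,(400,400),interpolation=2) for x in (s0[50:120,75:145],t0[350:420,20:90])]))
q=manip.get_state()["position"];print("now, implied z if tip at row 121:",[(z,px("side",[q[0],q[1],z])[1].round(1)) for z in(.224,.234,.244,.254)])
```

```text
start tcp proj [117.56302339 108.11060772] [ 66.22337451 381.51404858] [ 49.65767457 385.99448304]
76 95 123
78 95 122
80 95 123
82 96 123
84 96 123
86 96 124
88 98 124
90 102 170
92 102 169
94 103 165
96 103 162
98 104 161
100 106 160
102 157 161
104 157 162
106 157 161
108 158 161
110 158 160
now, implied z if tip at row 121: [(0.224, np.float64(131.1)), (0.234, np.float64(127.7)), (0.244, np.float64(124.4)), (0.254, np.float64(121.0))]
```

View pics/s4.png

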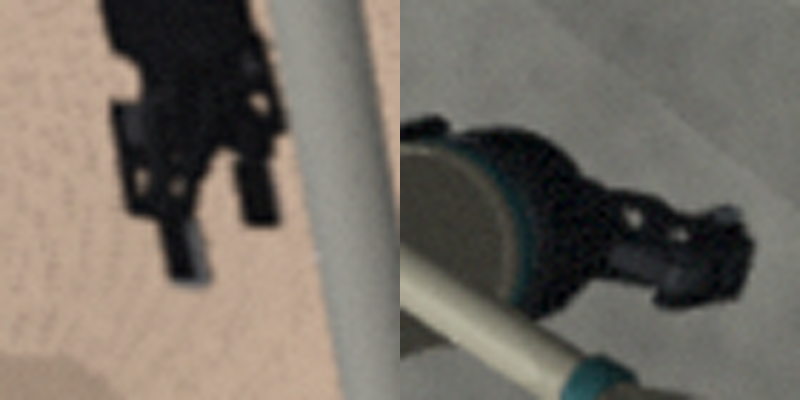

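Run:
```python
from h import *
print(two((78,394),(114.5,94.5)))
t0=cv2.imread("pics/top0.png");g=cv2.cvtColor(t0,6)
# sanity of projections: bench points & base
print("base proj",px("top",[0,0,0]),px("side",[0,0,0]))
print("finger near",two((79,402),(108,99.5)),two((79,402),(121,89)),two((79,387),(121,89)),two((79,387),(108,99.5)))
print(manip.get_state()["ee_rot"])
```

```text
(array([0.19807164, 0.48438867, 0.26374822]), np.float64(0.02962854301106948))
base proj [295.60034927 436.50901603] [ 32.50397959 275.88001431]
finger near (array([0.17665003, 0.48973662, 0.24777789]), np.float64(0.02754862582561093)) (array([0.20168405, 0.47603609, 0.28397568]), np.float64(0.06809131219007047)) (array([0.21853517, 0.47321764, 0.28316088]), np.float64(0.03493947436333567)) (array([0.19443333, 0.48494088, 0.24890607]), np.float64(0.006447974735661234))
[-9.28183275e-04  2.22536419e-01  9.74923832e-01 -4.48911638e-04]
```

The two views agree: the real finger tips sit about 30 mm above the reported TCP, while xy is right. That explains the empty grasp. I'll go lower, carefully, watching the force.

```bash
python3 -m crank '{"translation":[[0,0,20],[0,0,40],[0,0,45],[0,0,40],[0,0,20],[0,0,3],[0,0,0]],"roll":[0,0,0,0,0,0,0],"fingers":[0.6,0.6,0.6,0.6,0.6,0.6,0.6]}' 60
python3 -m crank '{"translation":[[0,0,5],[0,0,5],[0,0,5],[0,0,0]],"roll":[0,0,0,0],"fingers":[0.6,0.6,0.6,0.6]}'
python3 -m crank '{"translation":[[0,0,5],[0,0,4],[0,0,4],[0,0,0]],"roll":[0,0,0,0],"fingers":[0.6,0.6,0.6,0.6]}'
```

```text
clock: 4.75
position: [0.5873, 0.2249, 0.0573]
ee_rot: [-0.0, 0.223, 0.975, -0.0]
contact_force: [0.5, -1.1, 0.3]
width: 0.0513
gripper_force: 0.0
clock: 5.15
position: [0.5869, 0.2248, 0.0424]
ee_rot: [-0.0, 0.222, 0.975, -0.0]
contact_force: [0.0, 0.2, 0.4]
width: 0.0514
gripper_force: 0.0
clock: 5.55
position: [0.5867, 0.2247, 0.0289]
ee_rot: [-0.001, 0.223, 0.975, -0.0]
contact_force: [0.3, -0.7, 0.3]
width: 0.0516
gripper_force: 0.0
```

There was no contact at 0.029, below the disc's level, so the offset is confirmed. I'll go 4 mm lower and close.

```bash
python3 -m crank '{"translation":[[0,0,4],[0,0,0],[0,0,0],[0,0,0],[0,0,0],[0,0,0],[0,0,0],[0,0,0]],"roll":[0,0,0,0,0,0,0,0],"fingers":[0.6,0.6,0,0,0,0,0,0]}' 60
python3 -m crank '{"translation":[[0,0,0],[0,0,-3],[0,0,-10],[0,0,-10],[0,0,0]],"roll":[0,0,0,0,0],"fingers":[0,0,0,0,0]}'
```

```text
clock: 6.35
position: [0.5876, 0.2251, 0.0261]
ee_rot: [0.0, 0.222, 0.975, 0.0]
contact_force: [-0.5, 1.1, 3.1]
width: 0.0148
gripper_force: 59.6
clock: 6.85
position: [0.5886, 0.2252, 0.0506]
ee_rot: [0.002, 0.223, 0.975, 0.001]
contact_force: [0.4, 0.0, -1.5]
width: 0.0149
gripper_force: 59.2
```

The cap is held: opening 15 mm and about 1.4 N of weight. Now lift and carry it to the neck.

```bash
python3 -m crank '{"translation":[[0,0,-25],[0,0,-40],[0,0,-40],[0,0,-35],[-4,-18,-10],[-8,-33,0],[-11,-44,0],[-11,-44,0]],"roll":[0,0,0,0,0,0,0,0],"fingers":[0,0,0,0,0,0,0,0]}'
python3 -m crank '{"translation":[[-11,-44,0],[-11,-44,0],[-11,-44,0],[-11,-44,0],[-11,-44,0],[-7,-30,0],[-2,-8,0],[0,0,0]],"roll":[0,0,0,0,0,0,0,0],"fingers":[0,0,0,0,0,0,0,0]}'
python3 -m crank '{"translation":[[0,0,0],[0,0,0],[0,0,0],[0,0,0],[0,0,0],[0,0,0],[0,0,0],[0,0,0]],"roll":[0.14,0.15,0.15,0.15,0.15,0.15,0.15,0.1],"fingers":[0,0,0,0,0,0,0,0]}'
python3 - <<'E'
from h import *
from scipy.spatial.transform import Rotation as Ro
s=manip.get_state();R=Ro.from_quat(s["ee_rot"],scalar_first=True).as_matrix();p=s["position"]
print(R.round(3),p,s["qpos"][5],s["width"])
i=get_image("side");t=get_image("top");cv2.imwrite("side1.png",i);cv2.imwrite("top1.png",t)
g=cv2.cvtColor(i,6)
print("neck delta tool mm",R.T@(np.array([.501,-.1745,p[2]])-p)*1000)
u,v=px("side",p).astype(int);print(u,v,px("side",[p[0],p[1],p[2]-.0255]),px("side",[p[0],p[1],p[2]-.0255+.047]))
print(px("top",p))
cv2.imwrite("pics/s5.png",np.hstack([cv2.resize(x,(400,500),interpolation=2) for x in (i[v-60:v+65,u-50:u+50],t[175:300,297:397])]))
E
```

```text
clock: 7.65
position: [0.5556, 0.0827, 0.1972]
ee_rot: [-0.001, 0.222, 0.975, -0.001]
contact_force: [-0.2, -0.1, -0.5]
width: 0.0148
gripper_force: 59.2
clock: 8.45
position: [0.5017, -0.1765, 0.1975]
ee_rot: [-0.001, 0.224, 0.975, 0.0]
contact_force: [0.0, 0.8, -1.9]
width: 0.0144
gripper_force: 59.2
clock: 9.25
position: [0.5029, -0.1733, 0.198]
ee_rot: [-0.001, 0.714, 0.7, 0.0]
contact_force: [0.2, 0.6, -1.1]
width: 0.0144
gripper_force: 59.2
[[ 0.021  1.    -0.001]
 [ 1.    -0.021  0.002]
 [ 0.002 -0.001 -1.   ]] [ 0.50291348 -0.17326495  0.19802447] -0.4426248365709335 0.014426059258248518
neck delta tool mm [-1.27482044e+00 -1.88722052e+00  1.62254351e-04]
245 225 [245.83116101 234.71428591] [245.01957319 216.79547344]
[349.4739273  233.52430864]
```

View pics/s5.png

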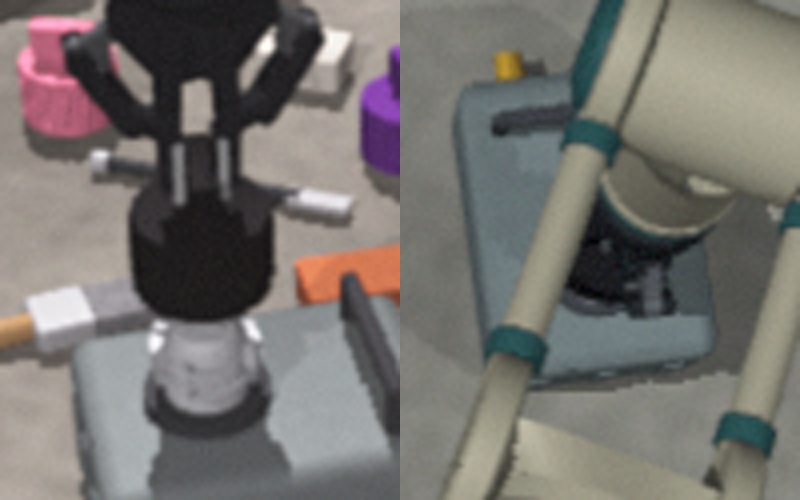

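The cap hangs upright over the neck in the side view: skirt at columns 228–263, bottom rim at row ~244. I'll check the centring numerically.

Run:
```python
from h import *
i=cv2.imread("side1.png");g=cv2.cvtColor(i,6)
p=manip.get_state()["position"];print(p)
n,l,st,c=cv2.connectedComponentsWithStats((g<60).astype(np.uint8))
for r in range(222,248,2):
    x=np.where(g[r,215:275]<60)[0]+215;print(r,x.min() if len(x) else '',x.max() if len(x) else '')
col=g[236:252,244:248];print(col.mean(1).round())
z=p[2]-.0255
th=np.linspace(0,6.28,100)
P=[px("side",[.5025+.0385*np.cos(a),-.174+.0385*np.sin(a),z]) for a in th];P=np.array(P);print("rim proj x",P[:,0].min(),P[:,0].max(),"row max",P[:,1].max(),"at",z)
for dy in(-.005,.005):print(dy,px("side",[.5025,-.174-.0385+dy,z]))
print(px("side",[.5025,-.2125,z]))
```

```text
[ 0.50294323 -0.17353487  0.19811619]
222 228 262
224 228 262
226 228 262
228 228 262
230 228 262
232 228 262
234 229 261
236 229 261
238 230 260
240 231 259
242 233 255
244 239 252
246  
[ 30.  30.  28.  30.  30.  29.  29.  29.  29.  65. 124. 138. 137. 136.
 152. 170.]
rim proj x 227.61402689843388 263.7207220136156 row max 246.30426387800992 at 0.17261618574249546
-0.005 [249.17692307 247.52422861]
0.005 [248.35426477 244.54322404]
[248.76387575 246.02744422]
```

```bash
python3 -m crank '{"translation":[[-1.5,-0.5,12],[0,0,12],[0,0,8],[0,0,5],[0,0,0]],"roll":[0,0,0,0,0],"fingers":[0,0,0,0,0]}'
python3 -m crank '{"translation":[[0,0,3],[0,0,3],[0,0,0]],"roll":[0,0,0],"fingers":[0,0,0]}'
python3 -m crank '{"translation":[[0,0,3],[0,0,2],[0,0,0]],"roll":[0,0,0],"fingers":[0,0,0]}'
```

```text
clock: 9.85
position: [0.5021, -0.1765, 0.1604]
ee_rot: [-0.001, 0.713, 0.701, -0.0]
contact_force: [0.1, 0.1, -1.7]
width: 0.0149
gripper_force: 59.2
clock: 10.15
position: [0.5027, -0.1768, 0.1554]
ee_rot: [-0.0, 0.713, 0.701, 0.0]
contact_force: [0.2, -0.6, -1.9]
width: 0.0142
gripper_force: 59.2
clock: 10.45
position: [0.5026, -0.1767, 0.1503]
ee_rot: [-0.0, 0.713, 0.701, -0.0]
contact_force: [0.6, -0.2, -2.4]
width: 0.015
gripper_force: 59.2
```

```bash
python3 -m crank '{"translation":[[0,0,1],[0,0,1],[0,0,0]],"roll":[0,0,0],"fingers":[0,0,0]}'
python3 -m crank '{"translation":[[0,0,1],[0,0,1],[0,0,0]],"roll":[0,0,0],"fingers":[0,0,0]}'
python3 -m crank '{"translation":[[0,0,1],[0,0,0]],"roll":[0,0],"fingers":[0,0]}'
```

```text
clock: 10.75
position: [0.5027, -0.1768, 0.1486]
ee_rot: [-0.0, 0.713, 0.701, 0.0]
contact_force: [0.2, 0.7, -1.6]
width: 0.0146
gripper_force: 59.2
clock: 11.05
position: [0.5028, -0.1768, 0.1466]
ee_rot: [-0.0, 0.713, 0.701, 0.0]
contact_force: [-0.3, 0.5, -2.1]
width: 0.0147
gripper_force: 59.2
clock: 11.25
position: [0.5029, -0.1769, 0.1463]
ee_rot: [0.0, 0.713, 0.701, 0.0]
contact_force: [-0.1, 0.1, 2.5]
width: 0.0146
gripper_force: 60.0
```

Contact comes at exactly the thread-top level (rim 20.5 mm). Next I turn anticlockwise under a light press.

```bash
python3 -m crank '{"translation":[[0,0,0.5],[0,0,0],[0,0,0]],"roll":[-0.08,-0.1,-0.1],"fingers":[0,0,0]}'
python3 -m crank '{"translation":[[0,0,0],[0,0,0]],"roll":[-0.1,-0.1],"fingers":[0,0]}'
python3 -c "
from rig import manip;s=manip.get_state();print(s['moment'],s['position'],s['qpos'][5],s['contact_force'])"
```

```text
clock: 11.55
position: [0.5033, -0.1774, 0.1462]
ee_rot: [0.001, 0.607, 0.795, 0.0]
contact_force: [-0.9, -0.2, 5.3]
width: 0.0149
gripper_force: 60.1
clock: 11.75
position: [0.5038, -0.1773, 0.1461]
ee_rot: [0.001, 0.525, 0.851, 0.0]
contact_force: [1.2, 0.6, 2.3]
width: 0.015
gripper_force: 59.7
[ 0.22115558 -0.27115345 -0.04452468] [ 0.50377059 -0.17726749  0.1461452 ] -0.9347337531565483 [1.18150999 0.64883298 2.25712249]
```

```bash
python3 -m crank '{"translation":[[0,0,0.5],[0,0,0.2]],"roll":[-0.1,-0.1],"fingers":[0,0]}'
python3 -m crank '{"translation":[[0,0,0.3],[0,0,0.3]],"roll":[-0.1,-0.1],"fingers":[0,0]}'
python3 -c "
from rig import manip;s=manip.get_state();print(s['moment'],s['position'],s['qpos'][5],s['contact_force'])"
```

```text
clock: 11.95
position: [0.5029, -0.1768, 0.1444]
ee_rot: [0.0, 0.437, 0.899, 0.0]
contact_force: [-1.2, -0.7, -1.8]
width: 0.0147
gripper_force: 59.2
clock: 12.15
position: [0.5026, -0.1763, 0.1436]
ee_rot: [-0.0, 0.345, 0.938, 0.001]
contact_force: [-0.7, 2.3, 1.1]
width: 0.015
gripper_force: 59.8
[ 0.58620424  0.15498663 -0.37371033] [ 0.50262691 -0.17629276  0.14356031] -1.3346264734719004 [-0.66849321  2.26783955  1.07538506]
```

The lugs have dropped in and I feel the stop (-0.37 N m). I'll back off clockwise a little and lower to the start's floor.

```bash
python3 -m crank '{"translation":[[0,0,0],[0,0,1.5],[0,0,1.5],[0,0,0]],"roll":[0.1,0,0,0],"fingers":[0,0,0,0]}'
python3 -m crank '{"translation":[[0,0,1.5],[0,0,1.2],[0,0,0]],"roll":[0,0,0],"fingers":[0,0,0]}'
python3 -c "
from rig import manip;s=manip.get_state();print(s['moment'],s['position'],s['qpos'][5],s['contact_force'])"
```

```text
clock: 12.55
position: [0.5025, -0.1767, 0.1404]
ee_rot: [-0.0, 0.393, 0.92, 0.0]
contact_force: [0.2, -0.1, -1.3]
width: 0.0149
gripper_force: 59.1
clock: 12.85
position: [0.5026, -0.1767, 0.1379]
ee_rot: [-0.0, 0.393, 0.919, 0.0]
contact_force: [-0.4, 0.2, -1.6]
width: 0.0146
gripper_force: 59.1
[ 0.04424074 -0.09099585 -0.01739333] [ 0.50263433 -0.17674849  0.13791893] -1.2311163354323187 [-0.44317606  0.20012844 -1.61168898]
```

```bash
python3 -m crank '{"translation":[[0,0,0.8],[0,0,0.7],[0,0,0]],"roll":[0,0,0],"fingers":[0,0,0]}'
python3 -m crank '{"translation":[[0,0,0.6],[0,0,0]],"roll":[0,0],"fingers":[0,0]}'
python3 -c "
from rig import manip;s=manip.get_state();print(s['moment'],s['position'],s['qpos'][5],s['contact_force'])"
```

```text
clock: 13.15
position: [0.5028, -0.1768, 0.1366]
ee_rot: [-0.0, 0.393, 0.919, 0.0]
contact_force: [0.7, 0.7, -1.7]
width: 0.0144
gripper_force: 59.2
clock: 13.35
position: [0.5029, -0.1769, 0.1364]
ee_rot: [0.0, 0.393, 0.919, 0.0]
contact_force: [-0.1, -0.5, 0.1]
width: 0.0148
gripper_force: 59.5
[ 0.01198958  0.03970075 -0.03199486] [ 0.5028675  -0.17685791  0.13635171] -1.2308231419056754 [-0.10868085 -0.52023697  0.11803539]
```

The floor of the start is at TCP 0.1364, as expected. Now I screw clockwise, feeding down and watching force and moment. Home should be near TCP 0.130.

```bash
python3 -m crank '{"translation":[[0,0,0],[0,0,0.4],[0,0,0.4]],"roll":[0.1,0.1,0.1],"fingers":[0,0,0]}'
python3 -c "
from rig import manip;s=manip.get_state();print(s['moment'],s['position'],s['qpos'][5],s['contact_force'])"
python3 -m crank '{"translation":[[0,0,0.5],[0,0,0.5]],"roll":[0.1,0.1],"fingers":[0,0]}'
python3 -c "
from rig import manip;s=manip.get_state();print(s['moment'],s['position'],s['qpos'][5],s['contact_force'])"
```

```text
clock: 13.65
position: [0.5034, -0.1772, 0.1359]
ee_rot: [0.001, 0.528, 0.849, 0.0]
contact_force: [-0.3, -0.5, 0.2]
width: 0.0147
gripper_force: 59.5
[-0.01015506 -0.0358752   0.02992929] [ 0.50340411 -0.17717229  0.13589224] -0.9267854747073206 [-0.30986916 -0.4684839   0.15024664]
clock: 13.85
position: [0.5033, -0.1772, 0.1347]
ee_rot: [0.001, 0.61, 0.792, 0.0]
contact_force: [-0.2, -0.4, 0.5]
width: 0.0149
gripper_force: 59.4
[-0.07943254 -0.04234978  0.02395128] [ 0.50333909 -0.17718345  0.13471164] -0.72677106958507 [-0.21335025 -0.4381303   0.52209605]
```

Following the thread nicely; continuing.

```bash
python3 -m crank '{"translation":[[0,0,0.6],[0,0,0.6]],"roll":[0.1,0.1],"fingers":[0,0]}'
python3 -m crank '{"translation":[[0,0,0.6],[0,0,0.6]],"roll":[0.1,0.1],"fingers":[0,0]}'
python3 -c "
from rig import manip;s=manip.get_state();print(s['moment'],s['position'],s['qpos'][5],s['contact_force'])"
```

```text
clock: 14.05
position: [0.5033, -0.1771, 0.1335]
ee_rot: [0.001, 0.686, 0.727, 0.0]
contact_force: [0.4, -0.5, 0.1]
width: 0.0148
gripper_force: 59.5
clock: 14.25
position: [0.5032, -0.1772, 0.1322]
ee_rot: [0.001, 0.755, 0.655, 0.0]
contact_force: [-0.7, -0.9, 0.1]
width: 0.0146
gripper_force: 59.5
[-0.18372622  0.09222481 -0.01604315] [ 0.50317334 -0.17716351  0.1322276 ] -0.32678242174392336 [-0.67644431 -0.93581943  0.14749018]
```

```bash
python3 -m crank '{"translation":[[0,0,0.5],[0,0,0.3]],"roll":[0.08,0.05],"fingers":[0,0]}'
python3 -c "
from rig import manip;s=manip.get_state();print(s['moment'],s['position'],s['qpos'][5],s['contact_force'])"
python3 -m crank '{"translation":[[0,0,0.3],[0,0,0]],"roll":[0.05,0],"fingers":[0,0]}'
python3 -c "
from rig import manip;s=manip.get_state();print(s['moment'],s['position'],s['qpos'][5],s['contact_force'])"
```

```text
clock: 14.45
position: [0.5028, -0.1772, 0.1313]
ee_rot: [0.0, 0.796, 0.605, -0.0]
contact_force: [-0.2, -0.9, 0.8]
width: 0.0148
gripper_force: 59.5
[-0.14066641  0.15143955 -0.01672315] [ 0.50282965 -0.17717691  0.13132702] -0.19833429093149182 [-0.20718812 -0.86228669  0.75804776]
clock: 14.65
position: [0.5024, -0.1769, 0.1309]
ee_rot: [-0.0, 0.81, 0.586, -0.0]
contact_force: [-1.0, 0.9, 1.7]
width: 0.0146
gripper_force: 59.5
[-0.09042327  0.26052493 -0.02877013] [ 0.50241304 -0.17687556  0.13090085] -0.1508961254545245 [-0.96895254  0.86670498  1.69873238]
```

```bash
python3 -m crank '{"translation":[[0,0,0.2],[0,0,0]],"roll":[0.05,0],"fingers":[0,0]}'
python3 -c "
from rig import manip;s=manip.get_state();print(s['moment'],s['position'],s['qpos'][5],s['contact_force'])"
python3 -m crank '{"translation":[[0,0,0.2],[0,0,0]],"roll":[0.04,0],"fingers":[0,0]}'
python3 -c "
from rig import manip;s=manip.get_state();print(s['moment'],s['position'],s['qpos'][5],s['contact_force'])"
```

```text
clock: 14.85
position: [0.5018, -0.1764, 0.1305]
ee_rot: [-0.001, 0.824, 0.566, -0.001]
contact_force: [-3.0, 1.1, 1.6]
width: 0.015
gripper_force: 59.6
[0.10295733 0.54686297 0.03435325] [ 0.5018063  -0.17639818  0.13050164] -0.10194329880138536 [-2.96587165  1.06681644  1.55832835]
clock: 15.05
position: [0.5018, -0.1764, 0.1305]
ee_rot: [-0.001, 0.835, 0.551, -0.001]
contact_force: [-3.8, 0.8, 4.2]
width: 0.015
gripper_force: 60.3
[0.30397835 0.74557474 0.83594711] [ 0.50177259 -0.17641061  0.13045238] -0.0640723381750152 [-3.79944283  0.84756251  4.23996966]
```

The hard stop is firm at 0.84 N m, after 5.9 mm of drop and 1.17 rad of turn, so the cap is home. Relax slightly, release and retreat upward.

```bash
python3 -m crank '{"translation":[[0,0,-0.3],[0,0,0],[0,0,0],[0,0,0],[0,0,0],[0,0,0]],"roll":[-0.03,0,0,0,0,0],"fingers":[0,0.45,0.45,0.45,0.45,0.45]}'
python3 -m crank '{"translation":[[0,0,-5],[0,0,-15],[0,0,-30],[0,0,-40],[0,0,-40],[0,0,-20],[0,0,0],[0,0,0]],"roll":[0,0,0,0,0,0,0,0],"fingers":[0.45,0.45,0.45,0.45,0.45,0.45,0.45,0.45]}'
python3 - <<'E'
from h import *
i=get_image("side");u,v=px("side",[.501,-.1745,.13]).astype(int);print(u,v)
cv2.imwrite("pics/s6.png",cv2.resize(i[v-60:v+50,u-55:u+55],(550,550),interpolation=2))
print(px("side",[.501,-.1745,.1515]),px("side",[.501,-.1745-.0385,.1045]),px("side",[.501,-.1745,.1815]))
E
```

```text
clock: 15.65
position: [0.5031, -0.177, 0.1307]
ee_rot: [0.0, 0.827, 0.562, 0.0]
contact_force: [0.3, 0.2, -0.3]
width: 0.0382
gripper_force: 0.0
clock: 16.45
position: [0.5027, -0.1767, 0.2806]
ee_rot: [0.0, 0.827, 0.562, 0.0]
contact_force: [-0.8, 0.2, 0.7]
width: 0.0382
gripper_force: 0.0
245 250
[245.39942282 242.89043447] [249.1315256  270.95393439] [244.88596131 231.82885898]
```

View pics/s6.png

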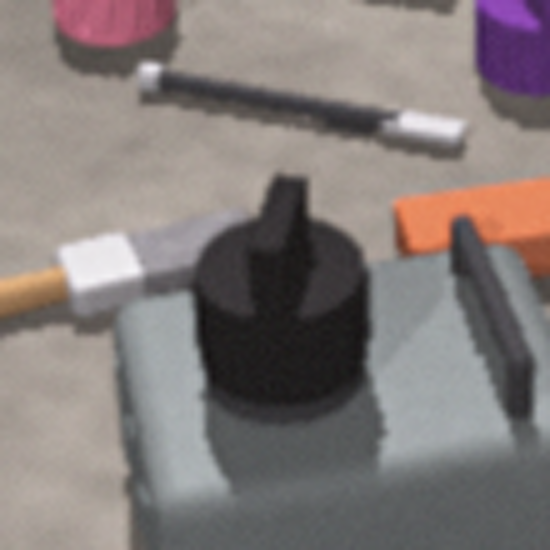

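The cap sits upright and low on the neck: its lower rim is at row ~270.6, against 271 predicted for home. The gripper is clear and the visible bystanders are undisturbed. Handing in.

```bash
python3 -c "
from rig import manip;print(manip.sign_off())"
```

```text
the job is handed in; nothing more can be done
None
```

The filler cap is screwed fully home on the tank's neck (firm stop at 0.84 N m, rim about 4.6 mm above the neck's foot) and released, and the job is handed in at about 16.5 s; no verdict was returned.

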